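# Lock the swivelling cluster stand

## Task

Turn the platform of the instrument-cluster test stand until the hole in its upright lug lines up with the locking pin, then push the pin through the lug until its head is fully home against the bracket. Leave the pin in, and leave the other things on the bench where they lie.

Things in the scene. Friction and masses are not known exactly. Their poses are not given: they have to be found in the camera images.
- stand: Fixed base of the test stand. Origin on the bench (z = 0) under the platform's vertical turning axis; z up. Its aluminium pin bracket stands on its -y side, on x = 0: a block 44 mm wide (x), from y = -106 to -176 mm, top at 77 mm, with a level 16 mm through bore along y, centred at z = 55 mm. The base plate is 130 mm wide, from y = -190 to +72 mm.
- platform (a joint): Turning angle of the platform, rad. 0: the lug hole is exactly in line with bore and pin; positive is counter-clockwise seen from above (range -0.5 to 1.5). It starts between 0.45 and 1.2. A stiff pivot: it takes about 0.25 N m (3 N at the handle) to turn, and stays where it is left.
- lug_hole (a point): Centre of the 18 mm level hole in the lug, 95 mm from the turning axis, 55 mm high. The lug is a steel plate 44 mm wide, 6 mm thick, from 28 to 82 mm height, whose hole runs radially. When lined up, the lug stands 8 mm in front of the bracket's inner face.
- handle_top (a point): Centre of the top (92 mm high) of the platform's upright round steel handle post, 18 mm diameter, from the platform's top at 28 mm, 86 mm from the turning axis, diametrically opposite the lug. Push it sideways to turn the platform.
- pin: Loose steel locking pin, about 0.13 kg, lying level (54 mm high) in the bracket's bore, sliding freely (about 1 N). Shank 14 mm diameter, 102 mm long, its last 12 mm tapering to 7 mm; black round head 32 mm diameter, 12 mm thick. Origin on its axis at the head's inner face; +y runs to the tip. At the start the head's inner face is 30 to 42 mm out from the bracket; home, it touches it.
- pin_head (a point): Centre of the outer face of the pin's head, the face to push on.
- pin_tip (a point): Centre of the pin's tip, 102 mm from the inner face of the head. Home, it is 18 mm beyond the lug.
- pin_seat (a point): Point on the pin's axis 81 mm from the inner face of the head: it lies in the centre of the lug hole (about 1 mm low) when the pin is home through the lug.
- multimeter: Bystander: yellow multimeter, 85 x 150 x 34 mm; origin under its centre.
- tape_roll: Bystander: black roll of tape lying flat, 68 mm diameter, 19 mm high; origin under its centre.
- control_unit: Bystander: finned aluminium control unit, 90 x 110 x 34 mm with a black plug strip on one side; origin under its centre.
- screwdriver: Bystander: screwdriver lying on the bench.
- platform_top (a point): Point on the turning axis at the top face (28 mm high) of the platform, a dark disc of 200 mm diameter. An instrument cluster, 176 mm wide, about 50 mm deep and reaching 134 mm height, is fixed upright across its middle, its face to the lug; the lug is on one side, the handle post on the opposite side.
Mind the look-alikes: they are no part of the job. Of the things like the pin, leave any that is green, red or turquoise; of the rest the larger one is meant.

How it is judged:
On the way, in this order (a step that is already met when the one before it is completed fails the run):
1. the platform is turned so that the lug hole faces the pin (within 0.06 rad) (value of joint platform between -0.06 and 0.06 rad).
2. the pin is through the lug hole, home (distance between pin_seat and lug_hole below 0.006 m), for 0.2 s.
At the end, for the whole second after the job is handed in: The pin lies at rest through the lug hole, in line with the bore, its head within about 5 mm of the bracket (pin_seat within 6 mm of lug_hole), and the platform is thereby locked within 0.06 rad of the lined-up angle (all of step 1 and distance between pin_seat and lug_hole below 0.006 m and angle between the y axis of pin and the y axis of stand, either way round below 0.06 rad and linear speed of pin below 0.01 m/s); the robot touches nothing.
It fails at once if a bystander is moved more than 30 mm (distance of any of multimeter, tape_roll, control_unit, screwdriver from where it was at the start of the episode above 0.03 m).
It also fails if it takes over 45 s, if anything falls off the work surface, if the arm or the gripper's body presses on something with over 40 N, if the wrist force passes 120 N, or if a joint passes its speed limit or range.

## Robot

A 7-joint arm with a two-finger parallel gripper is mounted at the origin on the work surface. World frame = base frame: x ahead of the robot, y to its left, z up, the work surface at z = 0. Lengths are in m, angles in rad, forces in N, time in s.
With the tool pointing down it reaches from about 0.35 to 0.9 m from the base axis. Payload 8.1 kg.
Tool frame: the origin (TCP) lies on the mounting face of the last link; the fingertips stand 178 mm ahead of it and the grasp point (between the pads) lies 159 mm ahead of it; z points along the fingers, y is the line along which they close (so a half turn about z gives the same grasp; the last joint's range is limited). The gripper opens to 92 mm and grips with 3 to 60 N. Pads are 19 mm wide; open, the fingers measure 130 mm over their backs; the gripper's body (75 mm by 190 mm) begins 47 mm behind the grasp point.
Start: joints at [-1.45, 0.434, 0.025, 1.573, -0.012, 1.134, -0.075], TCP at [0.139, 0.609, 0.405] pointing down, gripper open.
Joint ranges: [-2.62, 2.62], [-0.44, 2.09], [-1.27, 1.32], [0.08, 2.57], [-1.32, 4.46], [0.12, 2], [-2.74, 2.74]. Speed limits (rad/s): [2.22, 2.22, 3.01, 3.01, 3.14, 3.14, 3.14].

## Interface

Orientations are given as a unit quaternion [w, x, y, z].
In Python, from plant import * gives the robot as it stands. The module is installed in compiled form; this text tells all that it offers.
- The arm moves only by the shell command python3 -m inch 'ROWS' [FORCE]. ROWS is JSON, one flat list of numbers, 7 for each row, row after row: the shift along the tool's x, y, z in mm, then the turn, a rotation vector about the tool's x, y, z in degrees, then the opening, from 0 (shut) to 1 (fully open). In form: [x, y, z, wx, wy, wz, hand, x, y, z, wx, wy, wz, hand, ...]. A call has 1 to 10 rows; each row shifts and turns the commanded pose from where the row before left it, along the tool's axes as they then stand; what a row does not reach is not made up. A row lasts 1/10 s, in which the tool goes at most 50 mm and 8.59 degrees, less where a joint would pass 70% of its speed; a pose out of reach is approached as far as the arm can. A call with a gripper value outside its range is refused whole. The fingers move at their own pace and stop on an object; FORCE is the grip in N (left out, the last holds). Time passes only in rows, so rows that do not move let the fingers close. It gives the time, the measured TCP pose, the force, the opening and the grip force at its end, in the units of the state.
- get_state(): the state, without advancing time (a new reading comes with each control period).
- snapshot(name): name is "scene" or "top" or "wrist"; returns a dict with "pixels" (384x512x3 uint8, red, green, blue), "K" (3x3 intrinsics, pixels), "k1" (the pictures are not rectified: a ray, as slopes to the right and down, at radius r is drawn at 1 + k1 r^2 times it, then the intrinsics apply), "rvec" (rotation vector, rad) and "tvec" (3), from world to camera coordinates, as OpenCV has them. Camera axes: x right, y down, z forward; pixel columns grow to the right and rows downward; lengths in m; the calibration is good to about 2 mm. A picture is of the moment at which its call begins. There is no depth.
- sign_off(): hands the job in; it is judged then, once.
The state is a dict: "t": time; "q": joint angles; "qvel": joint speeds; "tau": joint torques, N m; "ee_pos": TCP position; "ee_rot": TCP orientation; "ft_force": force on the tool from outside, world axes, zero at the start; "moment": the same for the moment, N m; "opening": opening from 0.0 (shut) to 1.0 (fully open); "grip_force": force on a finger pad.
Only numpy, scipy, OpenCV 4.12 (cv2) and the standard library are available. Lean on these libraries where they do the work, as an engineer would, in place of code of your own. Each camera call takes 0.05 s, during which the arm holds its last target. There are 200 camera calls.

## Working session

There is one attempt and no reset: what is moved stays moved. The work goes in short steps, Python scripts to look and compute and a shell command to move; the robot and the scene stay as the last step left them, time stands still between calls to the robot, and variables do not carry over. Pictures are saved under pics/ and viewed, at most 10 in all, crops included, and the job is handed in when it is done.

```bash
mkdir -p pics; cat > h.py <<'E'
from plant import *
import numpy as np, cv2
from scipy.spatial.transform import Rotation as R
def snap(n,f):
    s=snapshot(n); cv2.imwrite('pics/'+f+'.png',s['pixels'][:,:,::-1]); np.save('pics/'+f+'.npy',s,allow_pickle=True); return s
def load(f): return np.load('pics/'+f+'.npy',allow_pickle=True).item()
def ray(s,u,v):
    K=s['K']; d=np.array([(u-K[0,2])/K[0,0],(v-K[1,2])/K[1,1]]); x=d.copy()
    for _ in range(20): x=d/(1+s['k1']*(x@x))
    Rm=cv2.Rodrigues(np.array(s['rvec'],float))[0]; t=np.array(s['tvec'],float).ravel()
    return -Rm.T@t, Rm.T@np.array([x[0],x[1],1])
def atz(s,u,v,z):
    c,d=ray(s,u,v); return c+d*(z-c[2])/d[2]
def proj(s,p):
    Rm=cv2.Rodrigues(np.array(s['rvec'],float))[0]; c=Rm@np.array(p)+np.array(s['tvec'],float).ravel()
    x=c[:2]/c[2]; x=x*(1+s['k1']*(x@x)); K=s['K']; return np.array([K[0,0]*x[0]+K[0,2],K[1,1]*x[1]+K[1,2]])
E
python3 - <<'E'
from h import *
a=snap('top','top0')['pixels'];b=snap('scene','scene0')['pixels']
cv2.imwrite('pics/top0b.png',cv2.resize(a,(800,600),interpolation=cv2.INTER_CUBIC)[:,:,::-1])
cv2.imwrite('pics/scene0b.png',cv2.resize(b,(800,600),interpolation=cv2.INTER_CUBIC)[:,:,::-1])
st=get_state();print(st['t'],R.from_quat(np.roll(st['ee_rot'],-1)).as_matrix().round(3),st['ee_pos'])
E
```

```text
0.1 [[-0.975  0.222 -0.   ]
 [ 0.222  0.975 -0.001]
 [-0.    -0.001 -1.   ]] [0.13866513 0.60921143 0.40402989]
```

View pics/top0b.png

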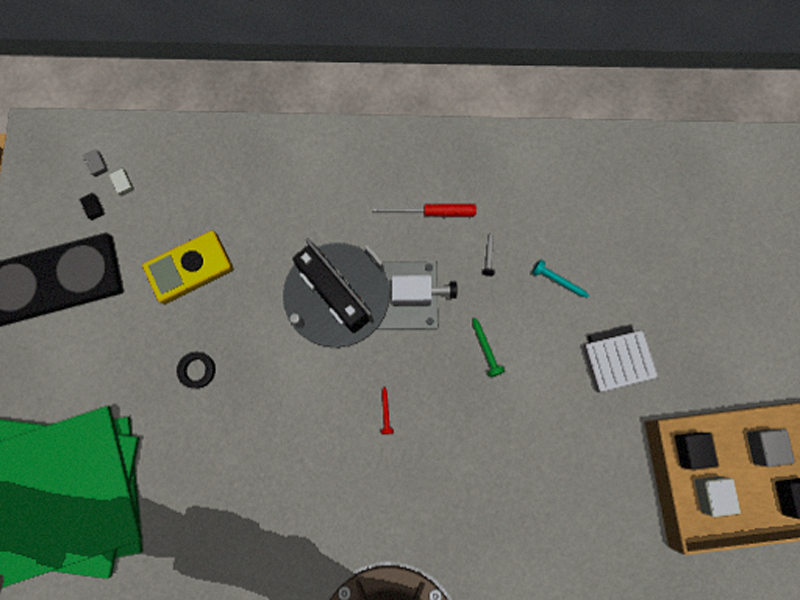

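View pics/scene0b.png

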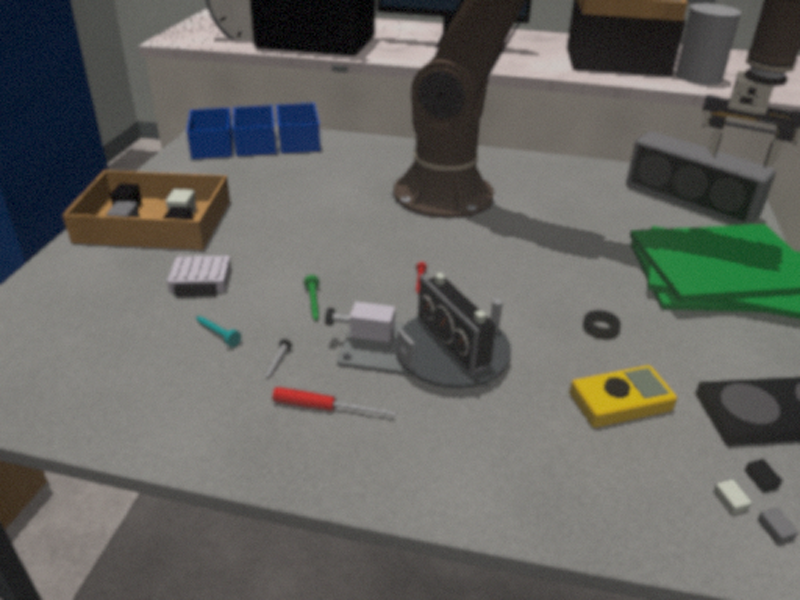

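The top view shows the stand's axis near (337,295), the handle near (294,320), the lug near (373,257), the bracket near (411,290) and the black pin head near (453,290). The platform therefore has to turn about 0.8 rad clockwise. I'll enlarge for precision.

```bash
python3 - <<'E'
from h import *
a=load('top0')['pixels'][140:236,170:298]
cv2.imwrite('pics/c1.png',cv2.resize(a,None,fx=6,fy=6,interpolation=cv2.INTER_CUBIC)[:,:,::-1])
E
```

```text
(no output)
```

View pics/c1.png

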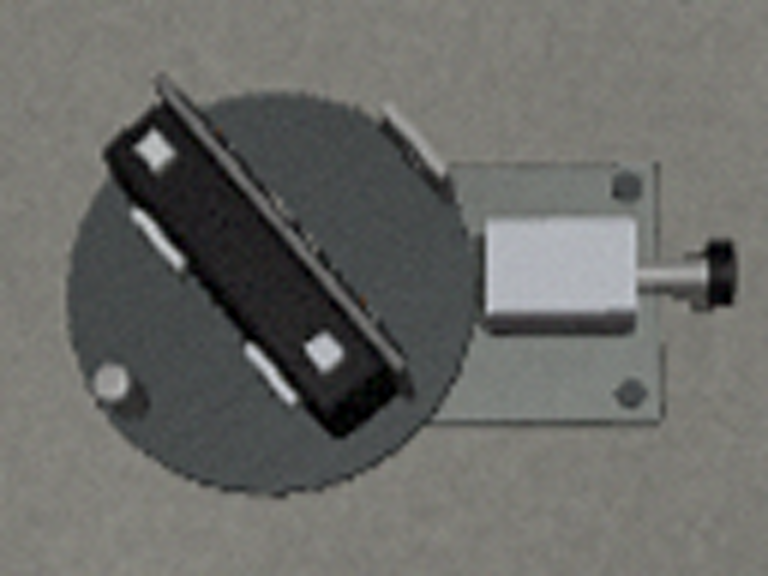

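The crop shows the bracket top with corners (486,216), (637,215), (637,313) and (486,313), and the disc spanning 66–477 by 91–496. The handle top is at (112,383), the lug top runs (388,106)–(448,180), and the pin head is at x 706–738, y≈272.

```bash
cat >> h.py <<'E'
def c(s,x,y,z,f=6,ox=170,oy=140): return atz(s,(x+.5)/f-.5+ox,(y+.5)/f-.5+oy,z)
E
python3 - <<'E'
from h import *
s=load('top0')
print('cam',ray(s,256,192)[0])
B=np.array([c(s,*p,.077) for p in [(486,217),(637,215),(637,313),(486,313)]]);print('br',B.round(4),B.mean(0))
D=[c(s,66,295,.028),c(s,477,280,.028),c(s,280,91,.028),c(s,275,496,.028)]
print('disc',np.array(D).round(4)); ax=np.array([(D[2][0]+D[3][0])/2,(D[0][1]+D[1][1])/2])
print('axis',ax); bm=B.mean(0)[:2]
v=bm-ax; print('stand yaw',np.arctan2(v[1],v[0])+np.pi/2, np.linalg.norm(v))
h=c(s,112,383,.092);print('handle',h,np.linalg.norm(h[:2]-ax)); w=h[:2]-ax; print('hang',np.arctan2(w[1],w[0])-np.pi/2)
l=(c(s,388,106,.082)+c(s,448,180,.082))/2; w=l[:2]-ax; print('lug',l,np.linalg.norm(w),np.arctan2(w[1],w[0])+np.pi/2)
print('plate right',c(s,657,160,.006),c(s,664,424,.006))
print('head',c(s,706,272,.06),c(s,738,272,.06))
E
```

```text
cam [ 0.36950002 -0.02374924  1.24176786]
br [[ 0.6316  0.01    0.077 ]
 [ 0.6341 -0.0608  0.077 ]
 [ 0.5874 -0.0615  0.077 ]
 [ 0.5858  0.0087  0.077 ]] [ 0.609706   -0.02591054  0.077     ]
disc [[0.599  0.2148 0.028 ]
 [0.6111 0.0149 0.028 ]
 [0.704  0.115  0.028 ]
 [0.5034 0.1087 0.028 ]]
axis [0.60369796 0.11487057]
stand yaw 0.04265059706626495 0.14090925446038532
handle [0.5463722  0.17870089 0.092     ] 0.08579366103007399
hang 0.7317622215078479
lug [0.66537766 0.04282603 0.082     ] 0.09484093050616786 0.7080437869966768
plate right [ 0.67863588 -0.07256968  0.006     ] [ 0.54572944 -0.07795161  0.006     ]
head [ 0.61107691 -0.09441651  0.06      ] [ 0.61142625 -0.10954295  0.06      ]
```

```bash
python3 -m inch '[-41,-27.4,0,0,0,0,0.7,-41,-27.4,0,0,0,0,0.7,-41,-27.4,0,0,0,0,0.7,-41,-27.4,0,0,0,0,0.7,-41,-27.4,0,0,0,0,0.7,-41,-27.4,0,0,0,0,0.7,-41,-27.4,0,0,0,0,0.7,-41,-27.4,0,0,0,0,0.7,-41,-27.4,0,0,0,0,0.7,-41,-27.4,0,0,0,0,0.7]'
python3 -m inch '[-41,-27.4,0,0,0,0,0.7,-41,-27.4,0,0,0,0,0.7,0,0,0,0,0,7,0.7,0,0,0,0,0,7,0.7,0,0,0,0,0,7,0.7,0,0,0,0,0,7,0.7,0,0,0,0,0,7,0.7,0,0,0,0,0,0,0.7]'
cat >> h.py <<'E'
def off(tx,ty):
    st=get_state(); M=R.from_quat(np.roll(st['ee_rot'],-1)).as_matrix(); p=np.array(st['ee_pos'])
    print('tcp',p.round(4),'y ang',np.degrees(np.arctan2(M[1,1],M[0,1])).round(1),'tilt',M[:,2].round(3),'tool xyz mm to go',(1000*M.T@(np.array([tx,ty,p[2]])-p)).round(1))
E
python3 - <<'E'
from h import *
off(.5464,.1787)
s=snap('wrist','w1')
print(proj(s,[.5464,.1787,.092]))
cv2.imwrite('pics/w1b.png',s['pixels'][:,:,::-1])
E
```

```text
t: 1.1
ee_pos: [0.4786, 0.2495, 0.4046]
ee_rot: [-0.0, 0.112, 0.994, 0.0]
ft_force: [0.6, 1.4, -0.2]
opening: 0.7
grip_force: 0.0
t: 1.9
ee_pos: [0.5453, 0.1797, 0.4043]
ee_rot: [-0.0, 0.406, 0.914, -0.0]
ft_force: [-0.2, -0.1, -0.1]
opening: 0.703
grip_force: 0.0
tcp [0.5453 0.1797 0.4043] y ang 42.1 tilt [-0.001 -0.001 -1.   ] tool xyz mm to go [-1.5  0.2 -0. ]
[256.19197159 184.67353985]
```

View pics/w1b.png

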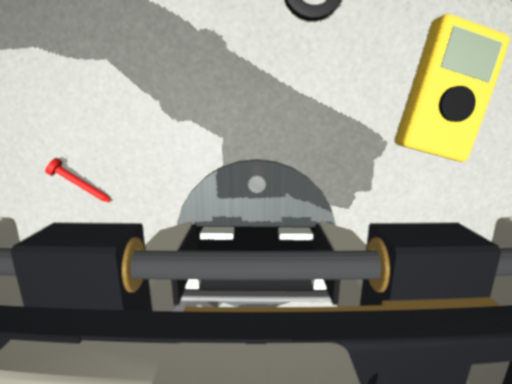

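The handle is at (257,184), matching the prediction. Descend and grip it.

```bash
python3 -m inch '[-1.5,0,40,0,0,0,0.7,0,0,40,0,0,0,0.7,0,0,40,0,0,0,0.7,0,0,40,0,0,0,0.7,0,0,0,0,0,0,0.1,0,0,0,0,0,0,0.1,0,0,0,0,0,0,0.1,0,0,0,0,0,0,0.1,0,0,0,0,0,0,0.1]' 15
python3 - <<'E'
from h import *
off(.5464,.1787)
E
```

```text
t: 2.85
ee_pos: [0.5469, 0.1787, 0.2463]
ee_rot: [0.001, 0.405, 0.914, 0.001]
ft_force: [0.2, -0.3, 0.6]
opening: 0.315
grip_force: 0.0
tcp [0.5469 0.1787 0.2463] y ang 42.2 tilt [ 0.002  0.001 -1.   ] tool xyz mm to go [ 0.3 -0.4 -0. ]
```

```bash
python3 -m inch '[0,0,0,0,0,0,0.1,0,0,0,0,0,0,0.1,0,0,0,0,0,0,0.1,0,0,0,0,0,0,0.1]' 15
python3 -m inch '[-0.2,5.92,0,0,0,3.95,0.1,-0.2,5.92,0,0,0,3.95,0.1,-0.2,5.92,0,0,0,3.95,0.1,-0.2,5.92,0,0,0,3.95,0.1,-0.2,5.92,0,0,0,3.95,0.1]'
python3 -m inch '[-0.2,5.92,0,0,0,3.95,0.1,-0.2,5.92,0,0,0,3.95,0.1,-0.2,5.92,0,0,0,3.95,0.1,-0.2,5.92,0,0,0,3.95,0.1,-0.2,5.92,0,0,0,3.95,0.1,0,0,0,0,0,0,0.1,0,0,0,0,0,0,0.1]'
python3 - <<'E'
from h import *
a=snap('top','top1')['pixels'][140:236,170:298]
cv2.imwrite('pics/c2.png',cv2.resize(a,None,fx=6,fy=6,interpolation=cv2.INTER_CUBIC)[:,:,::-1])
off(.6037-.0427*.086,.1149+.086)
E
```

```text
t: 3.25
ee_pos: [0.5467, 0.1787, 0.2455]
ee_rot: [0.0, 0.405, 0.914, 0.001]
ft_force: [-1.2, 0.4, 6.9]
opening: 0.193
grip_force: 15.0
t: 3.75
ee_pos: [0.5715, 0.1942, 0.2455]
ee_rot: [-0.0, 0.557, 0.83, 0.0]
ft_force: [-2.7, -2.7, 9.3]
opening: 0.188
grip_force: 15.0
t: 4.45
ee_pos: [0.6009, 0.2004, 0.2455]
ee_rot: [0.001, 0.691, 0.723, 0.001]
ft_force: [1.4, -1.4, 5.1]
opening: 0.192
grip_force: 15.0
tcp [0.6009 0.2004 0.2456] y ang 2.6 tilt [ 0.002  0.    -1.   ] tool xyz mm to go [ 0.5 -0.8 -0. ]
```

View pics/c2.png

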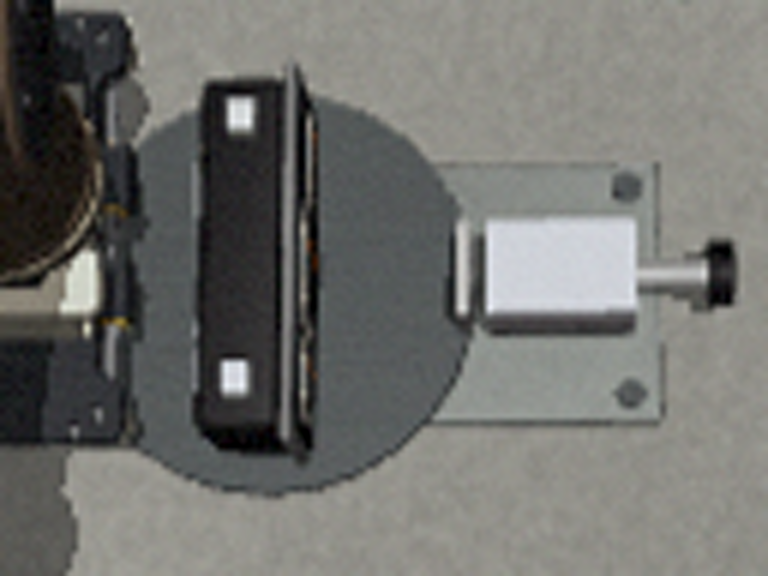

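The lug now stands in line in front of the bracket: lug top at (462,220–318), bracket top at 216–313, consistent with the small stand yaw. Now release, lift and travel to behind the pin head.

```bash
python3 -m inch '[0,0,0,0,0,0,0.5,0,0,0,0,0,0,0.5,0,0,0,0,0,0,0.5,0,0,-30,0,0,0,0.5,0,0,-40,0,0,0,0.5,0,0,-40,0,0,0,0.5,0,0,-40,0,0,0,0.3,0,0,0,0,0,0,0]'
python3 - <<'E'
from h import *
off(.6152,-.15)
s=load('w1'); print('cam',ray(s,256,192)[0])
s=snap('top','top2'); a=s['pixels'][140:236,170:298]
cv2.imwrite('pics/c3.png',cv2.resize(a,None,fx=6,fy=6,interpolation=cv2.INTER_CUBIC)[:,:,::-1])
E
```

```text
t: 5.3
ee_pos: [0.6015, 0.2004, 0.4003]
ee_rot: [0.002, 0.69, 0.723, 0.004]
ft_force: [0.5, -0.9, -0.5]
opening: 0.373
grip_force: 0.0
tcp [0.6015 0.2004 0.4003] y ang 2.7 tilt [ 0.008  0.003 -1.   ] tool xyz mm to go [-350.7   -2.6   -1.1]
cam [0.4990719  0.23041567 0.38467789]
```

```bash
python3 -m inch '[-44,-0.3,0,0,0,0,0,-44,-0.3,0,0,0,0,0,-44,-0.3,0,0,0,0,0,-44,-0.3,0,0,0,0,0,-44,-0.3,0,0,0,0,0,-44,-0.3,0,0,0,0,0,-44,-0.3,0,0,0,0,0,-43,-0.3,0,0,0,0,0,0,0,0,0,0,0,0]'
python3 - <<'E'
from h import *
off(.6152,-.15)
s=snap('wrist','w2'); print(proj(s,[.6131,-.1095,.054]),proj(s,[.6101,-.033,.077]),proj(s,[.6093,.02,.082]))
cv2.imwrite('pics/w2b.png',s['pixels'][:,:,::-1])
E
```

```text
t: 6.25
ee_pos: [0.6122, -0.1575, 0.3937]
ee_rot: [0.001, 0.694, 0.72, -0.002]
ft_force: [-1.1, -0.3, 0.6]
opening: 0.008
grip_force: 0.0
tcp [ 0.6122 -0.1575  0.3937] y ang 2.1 tilt [-0.002 -0.004 -1.   ] tool xyz mm to go [ 7.4  3.3 -0. ]
[258.71248013 129.385717  ] [259.05981549  44.17688413] [260.69703373 -22.49102166]
```

View pics/w2b.png

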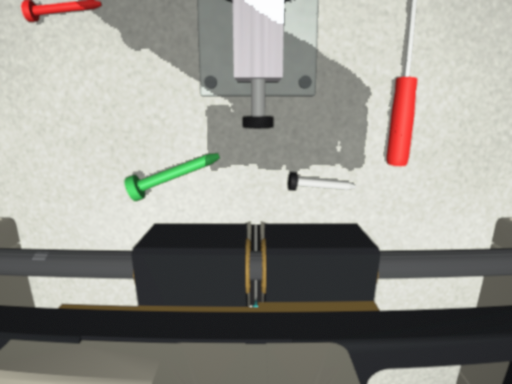

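The head is at (258,125), where predicted, and the fingers' way down is clear of the green pin tip (216,157) and the small silver pin (292,181).

```bash
python3 -m inch '[0,3,43,0,0,0,0,0,0,43,0,0,0,0,0,0,43,0,0,0,0,0,0,43,0,0,0,0,0,0,0,0,0,0,0,10,0,0,0,0,0,0,10,0,0,0,0,0,0,10,0,0,0,0,0,0,5,0,0,0,0,0,0,0,0,0,0,0,0]'
python3 - <<'E'
from h import *
off(.6121,-.0825)
E
```

```text
tcp [ 0.6129 -0.1539  0.3934] y ang 2.3 tilt [-0.002 -0.001 -1.   ] tool xyz mm to go [71.3  2.1 -0.1]invalid input
```

```bash
python3 -m inch '[0,2,43,0,0,0,0, 0,0,43,0,0,0,0, 0,0,43,0,0,0,0, 0,0,43,0,0,0,0, 0,0,0,0,0,0,0, 10,0,0,0,0,0,0, 10,0,0,0,0,0,0, 8,0,0,0,0,0,0, 0,0,0,0,0,0,0]'
python3 - <<'E'
from h import *
off(.6121,-.0825)
E
```

```text
t: 7.2
ee_pos: [0.6156, -0.1196, 0.2243]
ee_rot: [0.0, 0.689, 0.724, 0.001]
ft_force: [-0.6, 0.5, -1.0]
opening: 0.007
grip_force: 0.0
tcp [ 0.6156 -0.1196  0.2243] y ang 2.9 tilt [ 0.002  0.001 -1.   ] tool xyz mm to go [37.2 -1.6  0. ]
```

Nearly at contact. Push 20 mm gently and watch the force.

```bash
python3 -m inch '[4,-0.5,2,0,0,0,0, 4,-0.5,0,0,0,0,0, 4,0,0,0,0,0,0, 4,0,0,0,0,0,0, 4,0,0,0,0,0,0, 0,0,0,0,0,0,0]'
python3 -m inch '[3,0,0,0,0,0,0, 3,0,0,0,0,0,0, 3,0,0,0,0,0,0, 0,0,0,0,0,0,0]'
python3 - <<'E'
from h import *
off(.6121,-.0825)
E
```

```text
t: 7.8
ee_pos: [0.6129, -0.1012, 0.2206]
ee_rot: [-0.0, 0.69, 0.724, 0.0]
ft_force: [0.5, -0.4, 0.2]
opening: 0.008
grip_force: 0.0
t: 8.2
ee_pos: [0.6125, -0.0924, 0.2206]
ee_rot: [-0.0, 0.69, 0.724, 0.0]
ft_force: [-0.4, -0.0, -0.0]
opening: 0.005
grip_force: 0.0
tcp [ 0.6125 -0.0924  0.2206] y ang 2.7 tilt [-0.  0. -1.] tool xyz mm to go [9.9 0.1 0. ]
```

```bash
python3 -m inch '[3,0,0,0,0,0,0, 3,0,0,0,0,0,0, 2,0,0,0,0,0,0, 0,0,0,0,0,0,0]'
python3 - <<'E'
from h import *
off(.6121,-.0825)
s=snap('wrist','w3');t=snap('top','top3')
a=s['pixels'][0:260,126:386];b=t['pixels'][140:236,170:298]
a=cv2.resize(a,(400,400));b=cv2.resize(b,(400,300),interpolation=cv2.INTER_CUBIC)
cv2.imwrite('pics/m3.png',np.hstack([a,np.vstack([b,np.zeros((100,400,3),np.uint8)])])[:,:,::-1])
E
```

```text
t: 8.6
ee_pos: [0.6121, -0.0846, 0.2207]
ee_rot: [-0.0, 0.69, 0.724, 0.0]
ft_force: [0.3, 0.2, -0.1]
opening: 0.002
grip_force: 0.0
tcp [ 0.6121 -0.0846  0.2207] y ang 2.7 tilt [-0.  0. -1.] tool xyz mm to go [2.1 0.1 0. ]
```

View pics/m3.png

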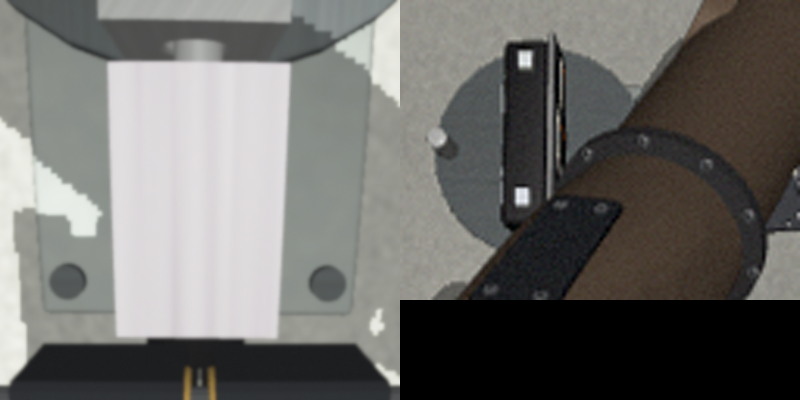

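The wrist view shows the shank crossing the gap into the lug at (200,48), and the head almost at the bracket's edge (195,340). Push the last millimetres until it meets resistance.

```bash
for i in 1; do :; done
python3 -m inch '[2,0,0,0,0,0,0, 1,0,0,0,0,0,0, 0,0,0,0,0,0,0]'
python3 -m inch '[1,0,0,0,0,0,0, 0,0,0,0,0,0,0]'
```

```text
t: 9.0
ee_pos: [0.6119, -0.0829, 0.2208]
ee_rot: [0.001, 0.691, 0.723, -0.0]
ft_force: [0.7, -4.3, -1.6]
opening: 0.004
grip_force: 2.3
t: 9.2
ee_pos: [0.6118, -0.0827, 0.2208]
ee_rot: [0.001, 0.691, 0.723, -0.001]
ft_force: [0.8, -6.6, -2.0]
opening: 0.006
grip_force: 3.6
```

```bash
python3 -m inch '[2,0,0,0,0,0,0, 0,0,0,0,0,0,0]'
python3 -m inch '[-5,0,0,0,0,0,0, -20,0,0,0,0,0,0, -20,0,0,0,0,0,0, -20,0,-20,0,0,0,0, 0,0,-45,0,0,0,0, 0,0,-45,0,0,0,0, -30,0,-45,0,0,0,0, -30,0,0,0,0,0,0, 0,0,0,0,0,0,0]'
python3 - <<'E'
from h import *
s=snap('wrist','w4');t=snap('scene','sc4')
a=s['pixels'][0:220,126:386];b=t['pixels'][180:256,190:340]
a=cv2.resize(a,(400,338));b=cv2.resize(b,(400,203),interpolation=cv2.INTER_CUBIC)
cv2.imwrite('pics/m4.png',np.hstack([a,np.vstack([b,np.zeros((135,400,3),np.uint8)])])[:,:,::-1])
E
```

```text
t: 9.4
ee_pos: [0.6117, -0.0823, 0.2208]
ee_rot: [0.002, 0.691, 0.722, -0.001]
ft_force: [1.2, -12.6, -4.4]
opening: 0.007
grip_force: 6.2
t: 10.3
ee_pos: [0.6168, -0.206, 0.3744]
ee_rot: [0.002, 0.692, 0.722, 0.0]
ft_force: [-0.8, 0.3, -1.3]
opening: 0.003
grip_force: 0.0
```

View pics/m4.png

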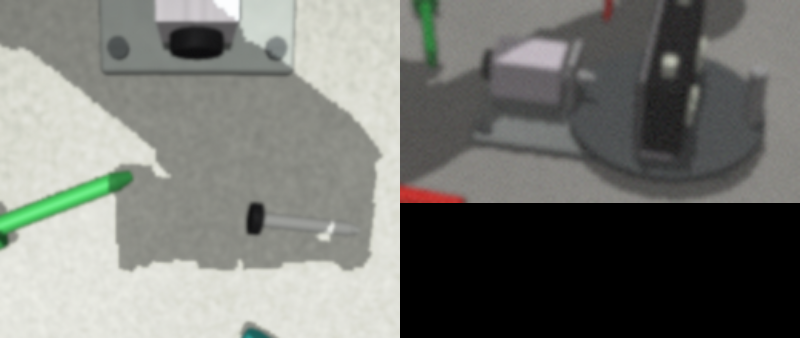

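The head sits flush against the bracket (197,42 in the wrist view). In the scene view the tip sticks out beyond the lug (590,75), and the robot is clear.

```bash
python3 -c "
from plant import *
print(sign_off())"
```

```text
the job is handed in; nothing more can be done
None
```

The platform is turned into line and the pin is pushed through the lug with its head home against the bracket; the robot is clear, no bystander was touched, and the job was handed in at about 10 s (no verdict was returned).

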